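Release the shelf lock and push the parts tray home

ROBOT

A 6-joint arm with a two-finger parallel gripper is mounted at the origin on the work surface. World frame = base frame: x ahead of the robot, y to its left, z up, the work surface at z = 0. Lengths are in m, angles in rad, forces in N, time in s.
With the tool pointing down it reaches from about 0.225 to 0.875 m from the base axis. Payload 3.4 kg.
Tool frame: the origin (TCP) lies midway between the tips of the shut fingers; the grasp point (between the pads) lies 19 mm behind it (manip.pinch_z is the z of the grasp point in the tool frame, in m); z points along the fingers, x is the direction in which the jaws open and shut, and the axes are right-handed (so a half turn about z gives the same grasp; the last joint's range is limited). The gripper opens to 85 mm and grips with 20 to 120 N. Pads are 22 mm wide; open, the fingers measure 114 mm over their backs; the gripper's body (76 mm by 85 mm) begins 54 mm behind the grasp point. The pads swing forward as they close: fully open they stand 13 mm farther back than shut.
Start: joints at [1.139, 0.276, 1.505, -0, 1.361, -0.121], TCP at [0.176, 0.547, 0.231] pointing down, gripper open.
Joint ranges: [-2.89, 2.89], [-0.75, 2.08], [0.22, 2.7], [-1.18, 4.32], [0.11, 2.71], [-2.7, 2.7]. Speed limits (rad/s): [2.57, 2.57, 3.14, 3.14, 3.14, 3.14].

INTERFACE

Orientations are given as a unit quaternion [w, x, y, z].
In Python, from rig import manip gives the robot as it stands. The module is installed in compiled form; this text tells all that it offers.
- The arm moves only by the tool drive_tool, never from a script. Its argument "steps" is a list of rows, each a list of 5 numbers: the shift along the tool's x, y, z in mm, then the turn about the tool's z in rad, then the gripper command: -1 is shut, 1 is fully open, values between are in proportion. A call has 1 to 5 rows; each row is the pose to reach, as a shift and turn from the pose measured when the call began, along the tool's axes at that moment; what a row does not reach only later rows make up. A row lasts 1/10 s, in which the tool goes at most 50 mm and 8.59 degrees, less where a joint would pass 70% of its speed; a pose out of reach is approached as far as the arm can. A call with a gripper value outside its range is refused whole. The fingers move at their own pace and stop on an object; "squeeze" is the grip in N (left out, the last holds). Time passes only in rows, so rows that repeat a pose let the fingers close. It gives the time, the measured TCP pose, the force and the opening at its end, in the units of the state.
- manip.get_state(): the state, without advancing time (a new reading comes with each control period).
- manip.get_image(name): name is "scene" or "top"; returns the picture (420x560x3 uint8, blue, green, red); there is no depth.
- manip.get_calibration(name): a dict with "camera_matrix" (3x3 intrinsics, pixels), "rvec" (rotation vector, rad) and "tvec" (3), from world to camera coordinates, as OpenCV has them. Camera axes: x right, y down, z forward; pixel columns grow to the right and rows downward; lengths in m; the calibration is good to about 2 mm. A picture is of the moment at which its call begins. get_calibration takes no time and is no camera call.
- manip.sign_off(): hands the job in, once; it reports no verdict.
Trained networks look in the newest picture that a camera, given by its name, has taken for a name from the list of things; names that differ only in an ending like _2 or _b are one class to them, and where a whole thing is asked for, a point or a joint stands for the part that bears it (a point fixed in the world has none). Each returns a list of dicts, best first, with "conf" (0 to 1); they miss things now and then, are a little off and sometimes report something else, mostly with a low value. They report only what shows in the picture. A call takes as long as a camera call. They do not tell look-alikes from the thing itself.
- manip.masks_of(camera, name): "pixels" (420x560 bool, what is visible of it) and "location" ([column, row] in pixels, amid what is visible of it).
The state is a dict: "clock": time; "qpos": joint angles; "qd": joint speeds; "effort": joint torques, N m; "position": TCP position; "ee_rot": TCP orientation; "contact_force": force on the tool from outside, world axes, zero at the start; "moment": the same for the moment, N m; "width": finger opening in m.
Only numpy, scipy, OpenCV 4.12 (cv2) and the standard library are available. Lean on these libraries where they do the work, as an engineer would, in place of code of your own. Each camera call takes 0.05 s, during which the arm holds its last target.

TASK

The pull-out parts tray on the bench is locked in its pulled-out position by the spring plunger that stands up through the hand slot in its front ledge. Hold the plunger down with the fingertips and, while it is down, push the tray back along its runners over it, all the way home against the rear stop, so that the plunger springs up again in front of the tray; then take the hand away. Only press and push: do not lift the tray or the things on it, keep those things standing on the tray, and leave everything else on the bench alone.

Things in the scene. Friction and masses are not known exactly. Their poses are not given: they have to be found in the camera images.
- unit: Fixed pull-out unit, blue steel, 420 mm long (x), 300 mm wide (y). Origin: centre of its underside, on the bench; x points along its two side runners (62 mm high) from the open front (robot's side) to the rear, the way the tray goes home; z up. A deck with cartons covers only its rear, x = +82 to +210 mm, 129 to 206 mm above the bench. Plunger: centre line, x = -129 mm; rear stop: x = +200 mm.
- plunger (a joint): How far the spring plunger is pressed down, m: 0 = up, 0.020 = on its lower stop. Spring: 3 N at 0, rising evenly to 8 N at 0.020. Up, it stands 8 mm above the tray's 4 mm floor and blocks the front strip; at 0.012 its top is level with the tray's underside, so press it to 0.014 to 0.018 for the strip to slide over it. Once under the strip, the strip keeps it down.
- plunger_top (a point): Centre of the flat top of the plunger, a round bare-steel push cap 40 mm in diameter, axis vertical; it moves straight down with the plunger. When up it is 62 mm above the bench.
- tray: Loose grey steel tray, 300 mm long (x), 274 mm wide, 0.45 to 0.85 kg, floor 4 mm thick, kept by the runners sideways and from above (2 to 3 mm of play). Origin: centre of the floor's underside, 50 mm above the bench; axes as the unit's. Locked, its origin is at about x = -32 mm in the unit's frame (5 mm of play each way); home against the stop at x = +50 mm. Pushing takes 5 to 15 N.
- tray_slot (a point): Centre of the open hand slot in the tray's front ledge, level with the floor's top: 50 mm long (x) and 110 mm wide (y), the plunger standing in it with about 5 mm free before and behind. Before it (nearer the robot) lies the flat front strip, 28 mm long, the tray's front end; it frees the plunger once the tray is within 9 mm of home. Behind it rises the pan's front wall.
- tray_wall (a point): Middle of the front face (towards the robot) of the pan's front wall, flush with the rear edge of the hand slot, 72 mm in front of the tray's origin and 15 mm above its underside: the place to push. The wall is 240 mm wide; its top edge is 9 to 10 mm higher than this point. The pan's side and rear walls are 16 mm higher still.
- bin_left: Open cardboard picking bin 150 x 70 mm, 55 mm high, with cut-down front and small parts in it, standing on the tray at its left (+y). Origin: centre of its underside. To stay standing on the tray.
- bin_right: The same kind of bin at the tray's right (-y). Origin: centre of its underside. To stay standing on the tray.
- fitting: Brass hose fitting, 40 mm in diameter at its foot and 42 mm tall, standing upright on the tray between the bins. Origin: centre of its underside. To stay standing on the tray.
- spray_can: Blue spray can 52 mm in diameter, 155 mm tall, on the bench. Origin under its centre. Leave alone.
- tape_dispenser: Grey tape dispenser 170 x 55 mm, 88 mm high, on the bench. Origin under its centre. Leave alone.
- scanner: Hand scanner lying on the bench, 190 x 60 mm, 33 mm high. Origin near its middle, underneath. Leave alone.
- small_carton: Closed carton 110 x 80 x 50 mm on the bench. Origin under its centre. Leave alone.
- bearing: Steel bearing ring 62 mm in diameter, 18 mm high, lying on the bench. Origin under its centre. Leave alone.
- stand: Fixed two-tier small-parts stand with cardboard bins, 300 x 260 mm, 165 mm high, beside the pull-out unit (on its left or right). Origin under its centre.
Mind the look-alikes: they are no part of the job. What is shaped like the bin_right but green is not meant.

How it is judged:
On the way, in this order (a step that is already met when the one before it is completed fails the run):
1. the fingers hold the plunger down while the tray still stands in its locked position (value of joint plunger above 0.0115 m and contact force between the fingers and plunger above 1 N and x of tray in the frame of unit below -0.018 m), for 0.05 s.
2. the front strip of the tray has been slid over the held-down plunger (x of tray in the frame of unit above -0.01 m and value of joint plunger above 0.009 m), for 0.03 s.
At the end, for the whole second after the job is handed in: The tray is home: within 7 mm of the rear stop, at rest and level in its runners; the plunger has sprung up again in front of it (within 3 mm of fully up); both bins and the fitting still stand upright on the tray (x of tray in the frame of unit above 0.043 m and value of joint plunger below 0.003 m and linear speed of tray below 0.02 m/s and angle between tray's own z axis and vertical below 0.04 rad and angle between each of bin_left, bin_right, fitting's own z axis and vertical below 0.15 rad and z of bin_left in the frame of tray between -0.004 and 0.012 m and z of bin_right in the frame of tray between -0.004 and 0.012 m and z of fitting in the frame of tray between -0.004 and 0.012 m); the robot touches nothing.
It fails at once if the tray is lifted or prised up out of its runners (z of tray in the frame of unit above 0.06 m or angle between tray's own z axis and vertical above 0.06 rad).
It fails at once if a bin or the fitting is lifted off the tray (z of any of bin_left, bin_right, fitting in the frame of tray above 0.016 m).
It fails at once if a bin or the fitting is tipped (angle between any of bin_left, bin_right, fitting's own z axis and vertical above 0.35 rad).
It fails at once if something else on the bench is pushed more than 20 mm away (distance of any of spray_can, tape_dispenser, scanner, small_carton, bearing from where it was at the start of the episode above 0.02 m).
It also fails if it takes over 35 s, if anything falls off the work surface, if the arm or the gripper's body presses on something with over 40 N, if the wrist force passes 120 N, or if a joint passes its speed limit or range.

## Working session

There is one attempt and no reset: what is moved stays moved. The work goes in short steps, Python scripts to look and compute and a tool call to move; the robot and the scene stay as the last step left them, time stands still between calls to the robot, and variables do not carry over. Pictures are saved under pics/ and viewed, and the job is handed in when it is done.

Besides the shell and the picture viewer there is one more tool, called after "Emit:" by a JSON object that holds its "api" and its "payload". drive_tool: Moves the arm, as the interface text tells. Its arguments: {"type":"object","properties":{"steps":{"type":"array","items":{"type":"array","items":{"type":"number"}}},"squeeze":{"type":"number"}},"required":["steps"]}

```bash
mkdir -p pics; python3 - <<'E'
from rig import manip
import cv2
for n in ("scene","top"):
    cv2.imwrite(f"pics/{n}0.png",manip.get_image(n))
    c=manip.get_calibration(n);print(n,c)
s=manip.get_state();print(s, manip.pinch_z)
E
```

```text
scene {'camera_matrix': array([[459.78516833,   0.        , 284.06456224],
       [  0.        , 459.78516833, 210.79005088],
       [  0.        ,   0.        ,   1.        ]]), 'rvec': array([ 1.24932635,  2.52740384, -0.72719955]), 'tvec': array([ 0.29576851, -0.30578384,  1.70860824])}
top {'camera_matrix': array([[512.25945501,   0.        , 279.86626128],
       [  0.        , 512.25945501, 209.98543825],
       [  0.        ,   0.        ,   1.        ]]), 'rvec': array([ 2.14066372, -2.1131512 ,  0.22360414]), 'tvec': array([-0.01838421,  0.49177849,  1.47340301])}
{'clock': 0.1, 'qpos': array([ 1.13897513e+00,  2.76543605e-01,  1.50599661e+00,  5.49158598e-05,
        1.36068000e+00, -1.21026608e-01]), 'qd': array([-0.00309561, -0.00077091, -0.00224946, -0.00114291,  0.00010606,
       -0.00175092]), 'effort': array([ 4.72545671e-04, -4.17700982e+01, -2.46402347e+01, -4.63307842e-04,
        5.79958330e-03,  5.85582015e-06]), 'position': array([0.17565307, 0.54703615, 0.2305234 ]), 'ee_rot': array([ 3.73092323e-04,  8.08030115e-01,  5.89140621e-01, -7.23709173e-04]), 'contact_force': array([-0.21002116,  0.59458922, -0.46357279]), 'moment': array([-0.0027065 ,  0.04068271, -0.04708401]), 'width': 0.08546089484113617} -0.0187
```

View pics/scene0.png

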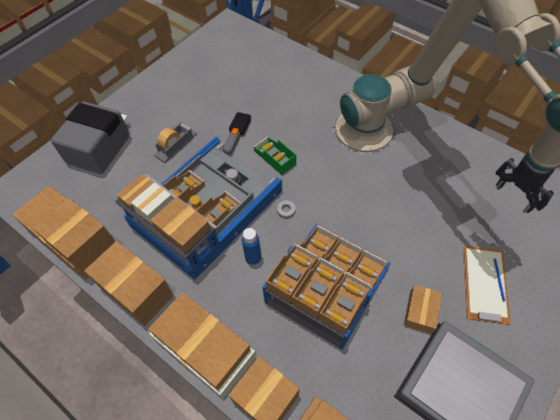

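View pics/top0.png

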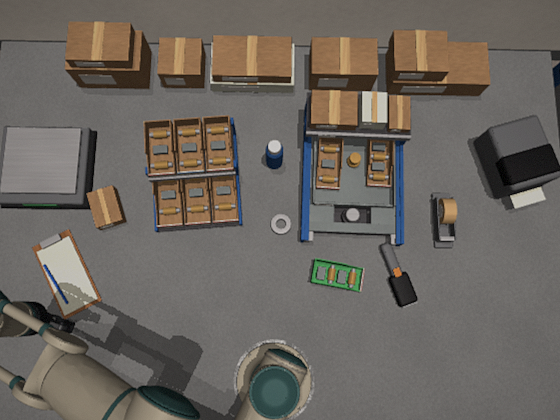

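Top view: the plunger cap is at about (352,214) in the tray's front slot. The tray is inside the blue unit, with bins at (328,160) and (379,160) and the brass fitting at (354,158). The green look-alike bin is at (337,275) on the bench. The scene view shows the cap at about (232,175).

```bash
cat > h.py <<'E'
from rig import manip
import cv2, numpy as np
from scipy.spatial.transform import Rotation as R
def P(n):
    c=manip.get_calibration(n);Rm=cv2.Rodrigues(c["rvec"])[0];return c["camera_matrix"],Rm,np.array(c["tvec"]).reshape(3)
def onz(n,uv,z):
    K,Rm,t=P(n);d=Rm.T@np.linalg.solve(K,[uv[0],uv[1],1.]);C=-Rm.T@t;return C+d*(z-C[2])/d[2]
def proj(n,X):
    K,Rm,t=P(n);p=K@(Rm@np.asarray(X,float)+t);return p[:2]/p[2]
def tri(a,b):
    Ms=[];
    for n in("scene","top"):
        K,Rm,t=P(n);Ms.append(K@np.c_[Rm,t])
    X=cv2.triangulatePoints(Ms[0],Ms[1],np.array(a,float).reshape(2,1),np.array(b,float).reshape(2,1)).ravel();return X[:3]/X[3]
E
python3 - <<'E'
from h import *
im={}
for n in("scene","top"):
    im[n]=manip.get_image(n)
for name in("plunger_top","unit","tray","bin_right","fitting"):
    L={}
    for n in("scene","top"):
        r=manip.masks_of(n,name);L[n]=r
        for q in r[:3]:
            m=q["pixels"];ys,xs=np.nonzero(m)
            print(name,n,round(q["conf"],2),np.round(q["location"],1),m.sum(),"cent",xs.mean().round(1),ys.mean().round(1),"bbox",xs.min(),xs.max(),ys.min(),ys.max())
            if name=="unit":print(cv2.minAreaRect(np.c_[xs,ys].astype(np.float32)))
    if L["scene"] and L["top"]:
        f=lambda q:np.array(np.nonzero(q["pixels"])).mean(1)[::-1]
        print("  tri",tri(f(L["scene"][0]),f(L["top"][0])).round(4))
c=im["top"][80:250,290:420];cv2.imwrite("pics/ctop.png",cv2.resize(c,None,fx=3.5,fy=3.5,interpolation=cv2.INTER_CUBIC))
c=im["scene"][120:280,110:300];cv2.imwrite("pics/cscene.png",cv2.resize(c,None,fx=3.5,fy=3.5,interpolation=cv2.INTER_CUBIC))
E
```

```text
plunger_top scene 0.58 [233.4 172.6] 90 cent 232.4 173.7 bbox 227 237 169 179
plunger_top top 0.49 [351.5 197.5] 4691 cent 351.1 194.6 bbox 309 395 136 233
plunger_top top 0.44 [351.  215.7] 129 cent 352.0 214.1 bbox 346 358 208 220
  tri [ 0.5176 -0.2009  0.1218]
unit scene 0.67 [184.1 219.4] 7560 cent 186.6 217.2 bbox 116 282 137 278
((197.75003051757812, 194.75001525878906), (115.25840759277344, 138.59291076660156), 45.0)
unit scene 0.36 [287.1 208.6] 246 cent 286.0 208.5 bbox 277 295 200 217
((286.0, 208.5), (17.0, 18.0), 90.0)
unit scene 0.34 [215.2 208.4] 786 cent 218.4 207.0 bbox 197 240 191 224
((218.50003051757812, 205.50001525878906), (25.455841064453125, 36.769554138183594), 45.0)
unit top 0.65 [354.5 126.7] 7592 cent 355.0 143.9 bbox 300 410 89 245
((354.4461364746094, 166.02346801757812), (107.58792114257812, 153.3666534423828), 3.0127875804901123)
unit top 0.27 [279.3 221.2] 328 cent 279.5 223.1 bbox 269 290 213 233
((279.5, 223.0), (20.0, 21.0), 90.0)
unit top 0.23 [350.9 214.2] 153 cent 351.7 214.2 bbox 345 358 208 221
((351.5, 214.5), (13.0, 13.0), 90.0)
  tri [ 0.69
[... 161 characters left out ...]
33
  tri [ 0.5329 -0.2166  0.075 ]
bin_right scene 0.97 [187.8 183.6] 803 cent 185.1 185.2 bbox 164 205 170 202
bin_right scene 0.88 [279.4 150.5] 945 cent 276.1 154.3 bbox 254 296 137 174
bin_right top 0.9 [376.9 161.6] 1168 cent 379.0 161.4 bbox 366 393 139 186
bin_right top 0.69 [336.8 275.8] 1296 cent 336.3 274.2 bbox 310 363 258 290
  tri [ 0.6279 -0.2951  0.0988]
fitting scene 0.51 [194.7 202.3] 134 cent 195.4 201.6 bbox 190 202 195 209
fitting scene 0.22 [422.7 306.7] 1380 cent 423.3 308.7 bbox 405 442 285 333
fitting top 0.74 [354.1 214.6] 139 cent 352.0 214.0 bbox 346 358 208 220
fitting top 0.62 [354.3 159.4] 149 cent 353.2 159.4 bbox 347 359 153 166
  tri [ 0.5455 -0.2919 -0.1159]
```

View pics/ctop.png

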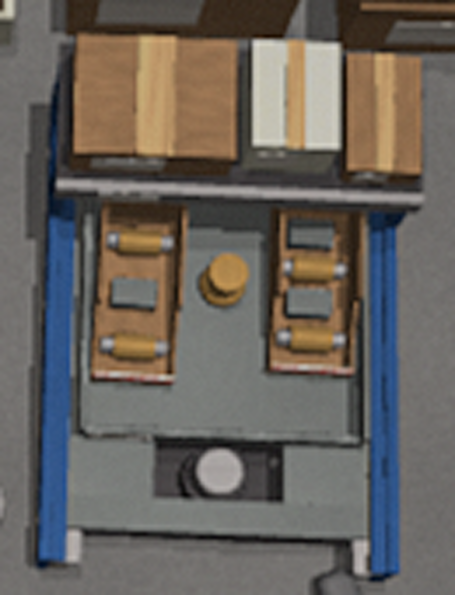

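View pics/cscene.png

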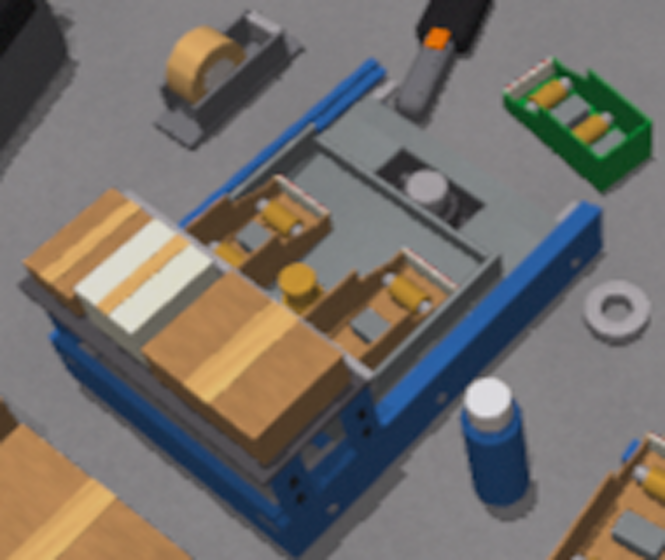

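```bash
python3 - <<'E'
from h import *
p=tri((232.4,173.7),(352,214.1));print("plunger",p)
print("onz",onz("top",(352,214.1),.062),onz("scene",(232.4,173.7),.062))
print(proj("top",p),proj("scene",p))
E
```

```text
plunger [ 0.48005292 -0.2236616   0.05610432]
onz [ 0.47996907 -0.2243374   0.062     ] [ 0.48201844 -0.21808065  0.062     ]
[351.46141602 214.43649184] [231.71855374 173.55612467]
```

```bash
python3 - <<'E'
from h import *
im=cv2.imread("pics/top0.png")
# rectify at z=.06: 0.5mm px; world box x .38-.83, y -.42..-.03 ; u=( -0.03-y)*2000 , v=(.75-x)*2000
Z=.062
W=np.array([[.75,-.03],[.75,-.42],[.40,-.42],[.40,-.03]])
src=np.float32([proj("top",[*w,Z]) for w in W]);dst=np.float32([[(-.03-y)*1500,(.75-x)*1500] for x,y in W])
H=cv2.getPerspectiveTransform(src,dst)
o=cv2.warpPerspective(im,H,(585,525),flags=cv2.INTER_CUBIC);cv2.imwrite("pics/rect.png",o)
hsv=cv2.cvtColor(o,cv2.COLOR_BGR2HSV)
b=(hsv[...,0]>100)&(hsv[...,0]<120)&(hsv[...,1]>140)
for v in range(230,520,20):
    xs=np.nonzero(b[v])[0]
    if len(xs): 
        g=np.split(xs,np.nonzero(np.diff(xs)>8)[0]+1); print(v,[(int(q[0]),int(q[-1])) for q in g if len(q)>4])
E
```

```text
230 [(72, 103), (492, 521)]
250 [(72, 102), (492, 521)]
270 [(71, 102), (490, 521)]
290 [(70, 102), (490, 520)]
310 [(69, 102), (490, 519)]
330 [(69, 101), (489, 518)]
350 [(69, 99), (488, 518)]
370 [(68, 98), (487, 517)]
390 [(68, 99), (486, 517)]
410 [(67, 98), (485, 518)]
430 [(67, 98), (485, 517)]
450 [(65, 97), (484, 516)]
470 [(67, 97), (484, 515)]
490 [(65, 97), (483, 515)]
510 [(65, 96), (482, 514)]
```

View pics/rect.png

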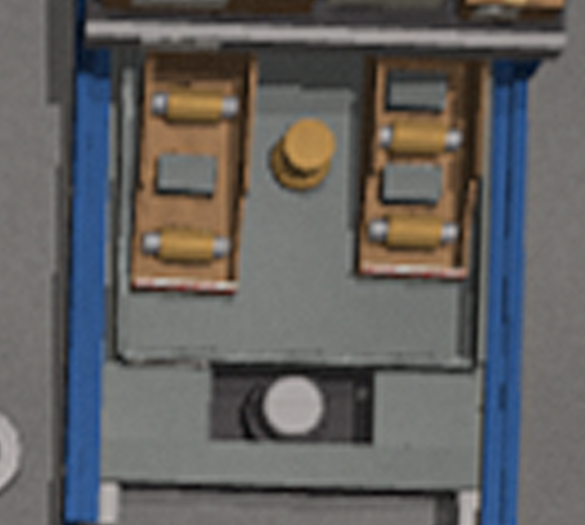

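Choice: the round steel cap in the unit's slot at top (352,214) is the plunger. It could be confused with the brass fitting at (354,158) or the bearing at (280,224). Measured cap is about (0.480, -0.223, 0.060), the unit's yaw is about -0.03, and the wall is at x≈0.507. I'll move above it with the fingers shut.

Emit:
{"api": "drive_tool", "payload": {"steps": [[-38,31,0,-0.07,-1],[-76,62,0,-0.14,-1],[-114,94,0,-0.21,-1],[-152,125,0,-0.28,-1],[-190,156,0,-0.28,-1]], "squeeze": 40}}

```text
clock: 1.2
position: [0.2666, 0.3172, 0.2315]
ee_rot: [0.0, 0.717, 0.697, 0.0]
contact_force: [1.6, -1.1, 0.6]
width: 0.0124
```

Emit:
{"api": "drive_tool", "payload": {"steps": [[-44,20,0,0,-1],[-89,39,0,0,-1],[-133,58,0,0,-1],[-178,78,0,0,-1],[-222,97,0,0,-1]]}}

```text
clock: 1.7
position: [0.3576, 0.0906, 0.232]
ee_rot: [0.001, 0.717, 0.697, 0.001]
contact_force: [1.3, 0.9, 0.1]
width: -0.0001
```

Emit:
{"api": "drive_tool", "payload": {"steps": [[-44,20,0,0,-1],[-89,39,0,0,-1],[-133,58,0,0,-1],[-178,78,0,0,-1],[-222,97,0,0,-1]]}}

```text
clock: 2.2
position: [0.4487, -0.1363, 0.2323]
ee_rot: [0.001, 0.717, 0.697, 0.002]
contact_force: [1.3, 0.5, 0.2]
width: 0.0
```

Emit:
{"api": "drive_tool", "payload": {"steps": [[-43,19,0,0,-1],[-86,39,0,0,-1],[-86,39,40,0,-1],[-86,39,80,0,-1],[-86,39,120,0,-1]]}}

```text
clock: 2.7
position: [0.4859, -0.2242, 0.1113]
ee_rot: [0.002, 0.718, 0.696, 0.002]
contact_force: [0.1, -0.8, -0.9]
width: -0.0001
```

Emit:
{"api": "drive_tool", "payload": {"steps": [[0,0,0,0,-1],[0,0,0,0,-1]]}}

```text
clock: 2.9
position: [0.4859, -0.2242, 0.1115]
ee_rot: [0.001, 0.718, 0.696, 0.002]
contact_force: [-0.0, -0.4, 0.8]
width: -0.0002
```

```bash
python3 - <<'E'
from h import *
for n,(a,b,c,d) in {"top":(150,260,290,420),"scene":(120,230,170,300)}.items():
    im=manip.get_image(n)
    cv2.imwrite(f"pics/pre_{n}.png",cv2.resize(im[a:b,c:d],None,fx=5,fy=5,interpolation=cv2.INTER_CUBIC))
s=manip.get_state();print(s["position"],s["qpos"],s["contact_force"])
print(proj("top",s["position"]),proj("scene",s["position"]))
E
```

```text
[ 0.48747876 -0.22506446  0.11352439] [-0.56388861  0.30899782  1.77292664  0.00292481  1.05124462 -2.10560424] [0.64571273 0.37665501 0.31177993]
[355.02408788 208.17875814] [227.92124448 164.26782948]
```

View pics/pre_top.png

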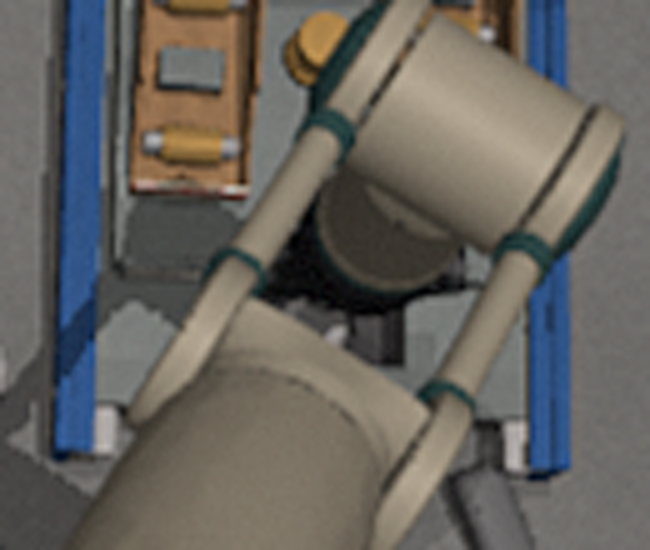

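View pics/pre_scene.png

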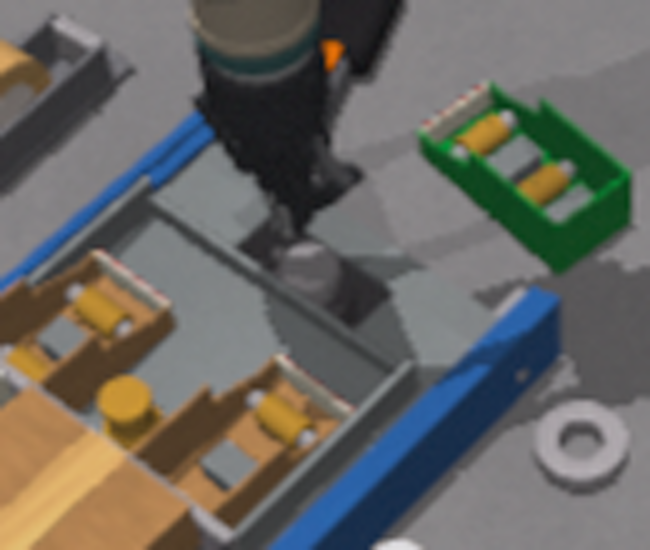

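The fingertips are above the cap at scene crop (285,240), beside the cap at (310,265), and clear of the wall. I'll descend and watch the force.

Emit:
{"api": "drive_tool", "payload": {"steps": [[0,0,20,0,-1],[0,0,40,0,-1],[0,0,48,0,-1],[0,0,52,0,-1],[0,0,52,0,-1]]}}

```text
clock: 3.5
position: [0.4887, -0.2256, 0.0625]
ee_rot: [0.005, 0.718, 0.696, 0.002]
contact_force: [-0.6, 0.6, 0.3]
width: -0.0003
```

```bash
python3 - <<'E'
from h import *
im=manip.get_image("scene")
cv2.imwrite("pics/touch.png",cv2.resize(im[120:230,170:300],None,fx=5,fy=5,interpolation=cv2.INTER_CUBIC))
s=manip.get_state();print(s["position"],s["contact_force"])
E
```

```text
[ 0.48872771 -0.22562399  0.06264069] [ 0.19692342  0.53803488 -0.19974104]
```

View pics/touch.png

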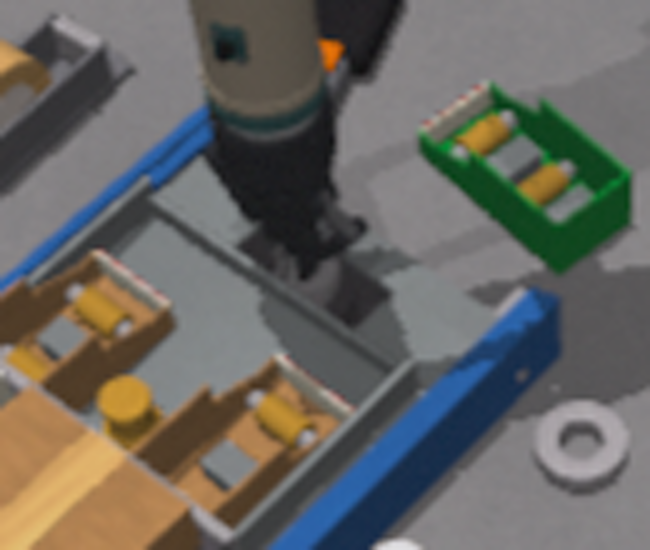

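Emit:
{"api": "drive_tool", "payload": {"steps": [[3,-4,0,0,-1],[3,-4,4,0,-1],[3,-4,6,0,-1],[3,-4,6,0,-1]]}}

```text
clock: 3.95
position: [0.485, -0.2225, 0.0568]
ee_rot: [0.005, 0.718, 0.696, 0.003]
contact_force: [-0.4, 0.7, 4.0]
width: -0.0002
```

Contact at the expected height: Fz is 4 N, about 5 mm pressed. I'll press to about 16 mm.

Emit:
{"api": "drive_tool", "payload": {"steps": [[0,0,4,0,-1],[0,0,8,0,-1],[0,0,11,0,-1],[0,0,11,0,-1],[0,0,11,0,-1]]}}

```text
clock: 4.45
position: [0.4851, -0.2225, 0.0457]
ee_rot: [0.005, 0.718, 0.696, 0.003]
contact_force: [-0.7, 1.4, 7.6]
width: -0.0001
```

Emit:
{"api": "drive_tool", "payload": {"steps": [[0,4,0,0,-1],[0,8,0,0,-1],[0,12,0,0,-1],[0,16,0,0,-1],[0,20,0,0,-1]]}}

```text
clock: 4.95
position: [0.4976, -0.222, 0.0451]
ee_rot: [-0.002, 0.717, 0.697, -0.002]
contact_force: [-16.6, -0.9, 15.0]
width: -0.0002
```

Emit:
{"api": "drive_tool", "payload": {"steps": [[0,8,0,0,-1],[0,10,-0.5,0,-1],[0,12,-0.5,0,-1]]}}

```text
clock: 5.25
position: [0.5028, -0.2213, 0.0446]
ee_rot: [-0.007, 0.716, 0.698, -0.006]
contact_force: [-14.4, -1.8, 12.3]
width: -0.0002
```

```bash
python3 - <<'E'
from h import *
im=manip.get_image("scene")
cv2.imwrite("pics/push1.png",cv2.resize(im[120:230,170:300],None,fx=5,fy=5,interpolation=cv2.INTER_CUBIC))
s=manip.get_state();print(s["position"],s["contact_force"],s["moment"])
E
```

```text
[ 0.50310717 -0.22136143  0.04458331] [-12.70325788   0.14781813  10.34231355] [-0.2338924   2.09543835 -0.01802146]
```

View pics/push1.png

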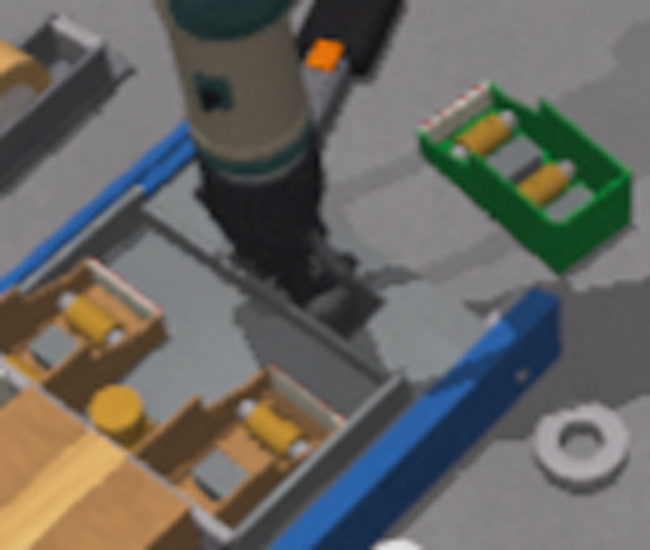

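The tray is moving with the fingers (the pan's corner shifted in the crop), and the plunger is still held. Pushing on until the strip covers the cap.

Emit:
{"api": "drive_tool", "payload": {"steps": [[0,9,-0.5,0,-1],[0,13,-0.5,0,-1],[0,17,-0.5,0,-1],[0,20,-0.5,0,-1],[0,23,-0.5,0,-1]]}}

```text
clock: 5.8
position: [0.5198, -0.2208, 0.0437]
ee_rot: [-0.013, 0.715, 0.698, -0.01]
contact_force: [-14.0, 0.5, 10.8]
width: 0.0002
```

```bash
python3 - <<'E'
from h import *
im=manip.get_image("scene")
cv2.imwrite("pics/push2.png",cv2.resize(im[120:230,170:300],None,fx=5,fy=5,interpolation=cv2.INTER_CUBIC))
s=manip.get_state();print(s["position"],s["contact_force"],s["moment"])
q=s["ee_rot"];print(R.from_quat([q[1],q[2],q[3],q[0]]).as_matrix().round(3))
E
```

```text
[ 0.52072973 -0.22083696  0.04361907] [-10.11512116   1.50486541   7.55288335] [ 0.09346518  1.46800339 -0.01424687]
[[ 0.024  0.999 -0.03 ]
 [ 1.    -0.024  0.005]
 [ 0.004 -0.031 -1.   ]]
```

View pics/push2.png

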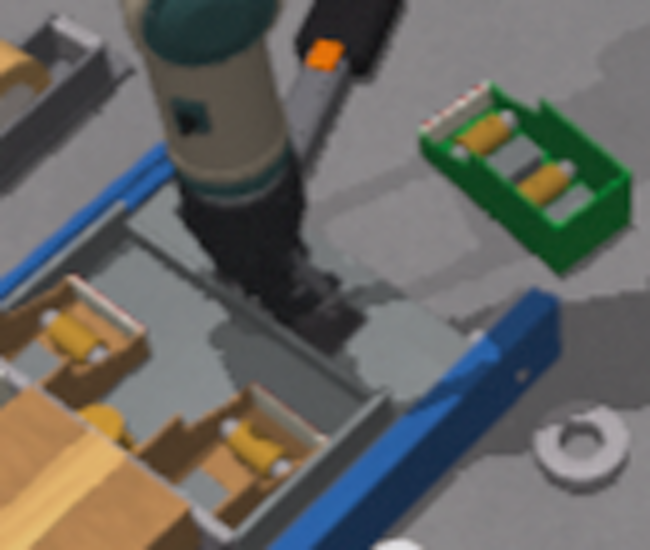

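The cap is now hidden under the strip and no longer visible. I'll back off the wall slightly, raise the tips to mid-wall height, then push on.

Emit:
{"api": "drive_tool", "payload": {"steps": [[0,-3,0,0,-1],[0,-5,0,0,-1],[0,-5,-6,0,-1],[0,-5,-14,0,-1],[0,-5,-14,0,-1]]}}

```text
clock: 6.35
position: [0.5177, -0.2215, 0.0592]
ee_rot: [-0.011, 0.716, 0.698, -0.009]
contact_force: [0.1, 0.4, -0.6]
width: 0.0
```

Emit:
{"api": "drive_tool", "payload": {"steps": [[0,6,0,0,-1],[0,11,0,0,-1],[0,17,-0.5,0,-1],[0,23,-0.7,0,-1],[0,29,-1,0,-1]]}}

```text
clock: 6.85
position: [0.5431, -0.2213, 0.0584]
ee_rot: [-0.014, 0.715, 0.699, -0.011]
contact_force: [-7.5, -0.1, 1.3]
width: 0.0001
```

Emit:
{"api": "drive_tool", "payload": {"steps": [[0,11,-0.5,0,-1],[0,16,-0.7,0,-1],[0,21,-0.8,0,-1],[0,26,-1,0,-1]]}}

```text
clock: 7.25
position: [0.5641, -0.2214, 0.0578]
ee_rot: [-0.019, 0.715, 0.699, -0.015]
contact_force: [-10.2, -2.1, 5.7]
width: -0.0003
```

Emit:
{"api": "drive_tool", "payload": {"steps": [[0,9,-0.5,0,-1],[0,13,-0.5,0,-1],[0,16,-0.7,0,-1],[0,18,-0.7,0,-1]]}}

```text
clock: 7.65
position: [0.5747, -0.2217, 0.0578]
ee_rot: [-0.025, 0.714, 0.7, -0.02]
contact_force: [-19.5, -2.2, 13.8]
width: -0.0
```

Emit:
{"api": "drive_tool", "payload": {"steps": [[0,9,-0.5,0,-1],[0,11,-0.5,0,-1]]}}

```text
clock: 7.85
position: [0.5744, -0.2217, 0.0581]
ee_rot: [-0.034, 0.713, 0.7, -0.029]
contact_force: [-26.7, -2.1, 19.6]
width: -0.0002
```

```bash
python3 - <<'E'
from h import *
im=manip.get_image("scene")
cv2.imwrite("pics/push3.png",cv2.resize(im[120:240,150:300],None,fx=5,fy=5,interpolation=cv2.INTER_CUBIC))
s=manip.get_state();print(s["position"],s["contact_force"],s["moment"])
E
```

```text
[ 0.57442489 -0.22168081  0.05805028] [-24.07102145  -2.73539684  16.35050101] [-0.38588446  3.80633564  0.05390885]
```

View pics/push3.png

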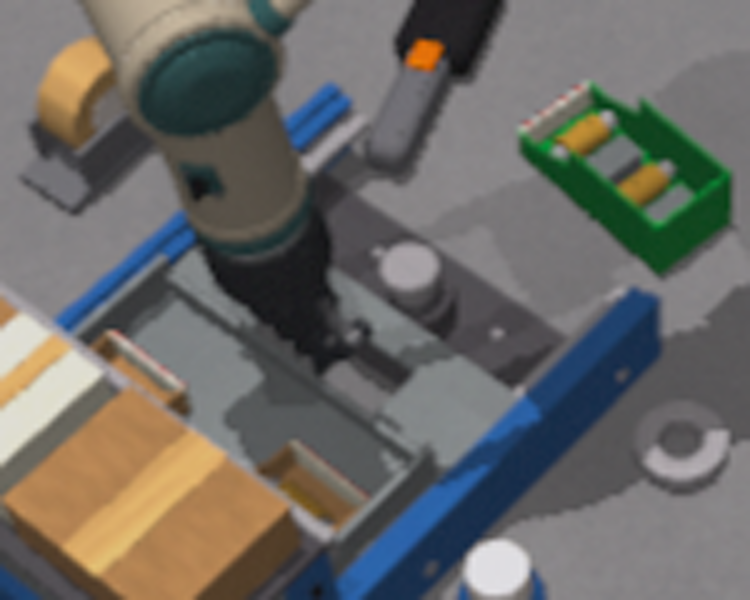

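The plunger has sprung up at crop (408,268), in front of the tray, and the fingers stalled at x=0.5745 as the force rose, so the tray is against its stop. I'll back off and raise.

Emit:
{"api": "drive_tool", "payload": {"steps": [[0,-3,0,0,-1],[0,-8,0,0,-1],[0,-11,0,0,-1],[0,-11,-15,0,-1],[0,-11,-40,0,-1]]}}

```text
clock: 8.4
position: [0.5665, -0.2211, 0.0975]
ee_rot: [-0.036, 0.713, 0.7, -0.029]
contact_force: [1.0, -0.9, 0.0]
width: -0.0002
```

Emit:
{"api": "drive_tool", "payload": {"steps": [[0,-20,-45,0,-1],[0,-60,-90,0,-1],[30,-100,-130,0,-1],[70,-130,-150,0,-1],[110,-150,-150,0,-1]]}}

```text
clock: 8.9
position: [0.4426, -0.1255, 0.2603]
ee_rot: [-0.033, 0.713, 0.699, -0.027]
contact_force: [1.1, 0.8, 0.5]
width: 0.0001
```

Emit:
{"api": "drive_tool", "payload": {"steps": [[45,0,0,0,-1],[90,0,0,0,-1],[135,0,0,0,-1],[180,0,0,0,-1],[220,0,0,0,-1]]}}

```text
clock: 9.4
position: [0.4475, 0.097, 0.2621]
ee_rot: [-0.032, 0.713, 0.7, -0.026]
contact_force: [0.7, -0.5, -0.4]
width: -0.0004
```

```bash
python3 - <<'E'
from h import *
im=manip.get_image("top");cv2.imwrite("pics/end_full.png",im)
cv2.imwrite("pics/end_top.png",cv2.resize(im[80:250,290:420],None,fx=3.5,fy=3.5,interpolation=cv2.INTER_CUBIC))
im2=manip.get_image("scene");cv2.imwrite("pics/end_scene.png",cv2.resize(im2[120:280,110:300],None,fx=3.5,fy=3.5,interpolation=cv2.INTER_CUBIC))
Z=.062
W=np.array([[.75,-.03],[.75,-.42],[.40,-.42],[.40,-.03]])
src=np.float32([proj("top",[*w,Z]) for w in W]);dst=np.float32([[(-.03-y)*1500,(.75-x)*1500] for x,y in W])
cv2.imwrite("pics/end_rect.png",cv2.warpPerspective(im,cv2.getPerspectiveTransform(src,dst),(585,525),flags=cv2.INTER_CUBIC))
f=lambda r:[(round(q["conf"],2),np.array(np.nonzero(q["pixels"])).mean(1)[::-1].round(1).tolist(),int(q["pixels"].sum())) for q in r]
for n in("scene","top"):print(f(manip.masks_of(n,"plunger_top")))
s=manip.get_state();print(s["position"],s["contact_force"],s["clock"])
E
```

```text
[(0.67, [232.0, 174.2], 118)]
[(0.58, [354.2, 158.2], 9285), (0.45, [351.6, 214.2], 152)]
[0.44746624 0.09520405 0.2617369 ] [ 0.46907813  0.33187069 -1.35999096] 9.6
```

View pics/end_scene.png

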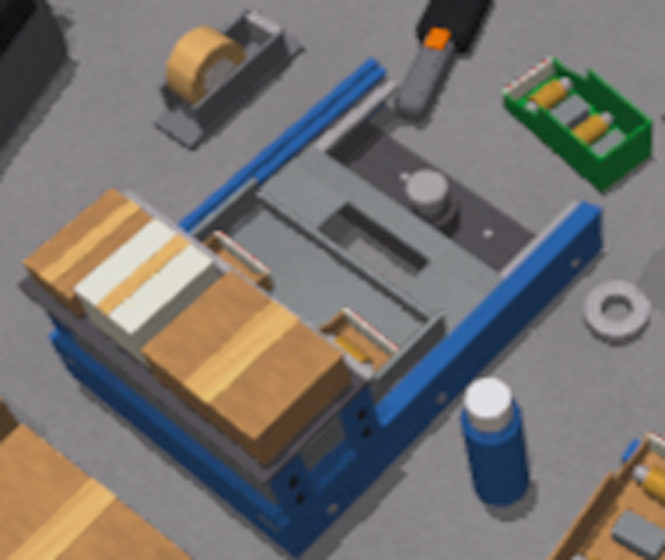

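View pics/end_rect.png

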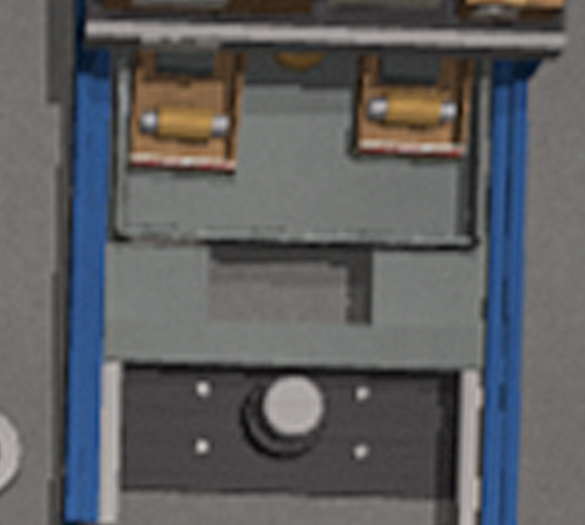

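```bash
python3 - <<'E'
from rig import manip
print(manip.sign_off())
E
```

```text
the job is handed in; nothing more can be done
None
```

I pressed the plunger down about 16 mm with the shut fingertips and pushed the tray back over it until it stalled against the rear stop. I then took the hand away and handed the job in at about 9.6 s; no verdict was reported.

- **Pressing:** the vertical force read 4 N at about 5 mm and 7.6 N at about 16 mm, which fits the spring.
- **Sliding over:** after about 24 mm of push the cap was hidden under the front strip. I raised the fingertips to mid-wall height and pushed on.
- **At the stop:** the fingers stalled at x = 0.5745 while the force rose to 27 N.
- **Tray home:** the last top view shows about 78 mm of travel. The wall face is at x ≈ 0.587, where home should put it, and the strip's front edge is about 27 mm beyond the plunger centre (29 mm expected, 22 mm at the limit).
- **Plunger up:** the cap is within 1 px of its first position in both views.
- **Things on the tray:** the front ends of both bins look upright. Only the rim of the fitting shows under the deck, so I could not fully check that it is standing.
- **Rest of the bench:** nothing near the unit looks moved. I did not look at the far side of the bench again.

Two readings disagreed. The two cameras put the cap 6 mm apart in y (2 mm in x), and one plunger detection in the top view was wrong and discarded. The tool also tilted under load, to about 0.09 rad by the end, which did no harm that I could see.

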